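Sort two reagent bottles by fit in a sizing block

TASK

Sort the two glass reagent bottles by fit in the aluminium sizing block: slide the slimmer bottle down into the narrow bore and the broader bottle down into the wide bore. Lower each one in, do not drop it or knock it over, and leave both let go of and standing upright on the floor of their bores.

Things in the scene. Friction and masses are not known exactly. Their poses are not given: they have to be found in the camera images.
- bottle_slim: Slimmer and shorter of two clear glass reagent bottles with ribbed blue screw caps: body 48 mm across, 87 mm tall, about 0.12 kg. Origin: centre of the underside, z up the bottle. Cap fixed, 30 mm across, from 70 to 87 mm up: grasp it from above; the shoulder slopes out below it. Starts upright on the bench, on either side of the other bottle.
- bottle_broad: Broader and taller of the two blue-capped clear glass reagent bottles: body 65 mm across, 117 mm tall, about 0.3 kg. Origin: centre of the underside, z up the bottle. Cap fixed, 40 mm across, from 94 to 117 mm up: grasp it from above; the shoulder slopes out below it. Starts upright on the bench.
- bore_narrow (a point): Centre of the floor of the narrow bore, z up. The bore is upright, round, 58 mm wide, 38 mm deep with a 4 mm chamfer, blind. It is one of two in a fixed aluminium block 100 x 180 x 48 mm on the bench, at any yaw. Floor 10 mm, mouth 48 mm above the bench. The x axis runs across the block; its -y axis points along it to the wide bore's centre, 81 mm away. The broad bottle cannot enter it.
- bore_wide (a point): Centre of the floor of the wide bore, z up, in the same aluminium block: upright, round, 78 mm wide, 38 mm deep with a 4 mm chamfer, blind. Floor 10 mm, mouth 48 mm above the bench. The x axis runs across the block; its +y axis points along it to the narrow bore's centre, 81 mm away.
Things that resemble listed ones, but are neither listed nor needed, are in the scene too. Leave any green or orange look-alike of the bottle_broad alone.

How it is judged (in metres and radians):
At the end, for the whole second after the job is handed in: The slim bottle stands in the narrow bore and the broad bottle in the wide bore, each with its underside within 10 mm of the bore's floor, its axis within 10 mm (slim) or 12 mm (broad) of the bore's axis, upright within 10 degrees, released and at rest (horizontal distance between bottle_slim and bore_narrow below 0.01 m and z of bottle_slim in the frame of bore_narrow below 0.01 m and angle between each of bottle_slim, bottle_broad's own z axis and vertical below 0.17 rad and linear speed of each of bottle_slim, bottle_broad below 0.03 m/s and horizontal distance between bottle_broad and bore_wide below 0.012 m and z of bottle_broad in the frame of bore_wide below 0.01 m); the robot touches nothing.
It fails at once if a bottle is knocked over (tilted more than 45 degrees) (angle between any of bottle_slim, bottle_broad's own z axis and vertical above 0.785 rad).
It fails at once if a bottle is dropped (moves faster than 0.8 m/s, a fall of over 30 mm, while the fingers do not touch it) ((linear speed of bottle_slim above 0.8 m/s and contact force between the fingers and bottle_slim below 0.01 N) or (linear speed of bottle_broad above 0.8 m/s and contact force between the fingers and bottle_broad below 0.01 N)).
It also fails if it takes over 54 s, if anything falls off the work surface, if the arm or the gripper's body presses on something with over 40 N, if the wrist force passes 120 N, or if a joint passes its speed limit or range.

ROBOT

A 6-joint arm with a two-finger parallel gripper is mounted at the origin on a cart in front of the work surface, level with it; the furniture and walls round the work are solid. World frame = base frame: x ahead of the robot, y to its left, z up, the work surface at z = 0. Lengths are in mm, angles in rad, forces in N, time in s.
With the tool pointing down it reaches from about 350 to 875 mm from the base axis. Payload 4.2 kg.
Tool frame: the origin (TCP) lies midway between the tips of the shut fingers; the grasp point (between the pads) lies 19 mm behind it (manip.grip_point_offset is the distance from the TCP to the grasp point, in mm); z points along the fingers, y is the line along which they close (so a half turn about z gives the same grasp; the last joint's range is limited). The gripper opens to 85 mm and grips with 20 to 120 N. Pads are 22 mm wide; open, the fingers measure 114 mm over their backs; the gripper's body (76 mm by 85 mm) begins 54 mm behind the grasp point. The pads swing forward as they close: fully open they stand 13 mm farther back than shut.
Start: joints at [-0.841, 0.385, 0.008, 0, -1.194, -0.259], TCP at [283.511, -556.975, 231.312] pointing down, gripper open.
Joint ranges: [-3.14, 3.14], [-1.21, 2.06], [-1.07, 1.41], [-3.16, 2.05], [-2.99, -0.16], [-3.1, 3.1]. Speed limits (rad/s): [2.79, 2.79, 3.14, 3.14, 3.14, 3.14].

INTERFACE

Orientations are given as a unit quaternion [w, x, y, z].
In Python, from bench import manip gives the robot as it stands.
- The arm moves only by the shell command python3 -m handwheel 'ROWS' [OPENING] [FORCE]. ROWS is JSON, a list of rows, each a list of 6 numbers: the shift along the tool's x, y, z in m, then the turn, a rotation vector about the tool's x, y, z in rad. In form: [[tx, ty, tz, rx, ry, rz], ...]. A call has 1 to 8 rows; each row is the pose to reach, as a shift and turn from the pose commanded when the call began, along the tool's axes at that moment; what a row does not reach only later rows make up. A row lasts 1/10 s, in which the tool goes at most 50 mm and 8.59 degrees, less where a joint would pass 70% of its speed; a pose out of reach is approached as far as the arm can. A call with a gripper value outside its range is refused whole. OPENING is the closure, from 0 (fully open) to 1 (shut), set as the call begins (- or left out, the last holds). The fingers move at their own pace and stop on an object; FORCE is the grip in N (left out, the last holds). Time passes only in rows, so rows that repeat a pose let the fingers close. It gives the time, the measured TCP pose, the force, the opening and the grip force at its end, in the units of the state.
- manip.get_state(): the state, without advancing time (a new reading comes with each control period).
- manip.snapshot(name): name is "scene" or "top" or "wrist"; returns (picture, depth): 400x640x3 uint8, red, green, blue; 400x640 float32, mm along the optical axis (not along the pixel's ray), 0 where there is no reading.
- manip.camera_info(name): a dict with "K" (3x3 intrinsics, pixels), "D" ([k1, k2, p1, p2, k3] as OpenCV has them; the pictures are not rectified), "R" (3x3) and "t" (3): a world point X has camera coordinates R X + t; the wrist camera has in their place "T_tool_cam" (4x4, takes a point from camera to tool coordinates, whose origin is the TCP and whose axes are the flange's). Camera axes: x right, y down, z forward; pixel columns grow to the right and rows downward; lengths in mm; the calibration is good to about 2 mm. A picture is of the moment at which its call begins: read the wrist's pose just before it. camera_info takes no time and is no camera call.
- manip.job_done(): hands the job in; it is judged then, once.
The state is a dict: "t": time; "joint_pos": joint angles; "qvel": joint speeds; "effort": joint torques, N m; "ee_pos": TCP position; "eef_rot": TCP orientation; "contact_force": force on the tool from outside, world axes, zero at the start; "torque": the same for the moment, N m; "width": finger opening in mm; "gripper_force": force on a finger pad.
Only numpy, scipy, OpenCV 4.12 (cv2) and the standard library are available. Lean on these libraries where they do the work, as an engineer would, in place of code of your own. Each camera call takes 0.05 s, during which the arm holds its last target. There are 200 camera calls.

## Working session

There is one attempt and no reset: what is moved stays moved. The work goes in short steps, Python scripts to look and compute and a shell command to move; the robot and the scene stay as the last step left them, time stands still between calls to the robot, and variables do not carry over. Pictures are saved under pics/ and viewed, at most 10 in all, crops included, and the job is handed in when it is done.

```bash
mkdir -p pics; ls
python3 - <<'E'
from bench import manip
import cv2,numpy as np
ims=[]
for n in("scene","top"):
    p,d=manip.snapshot(n); np.savez(f"pics/{n}.npz",p=p,d=d)
    cv2.imwrite(f"pics/{n}.png",p[:,:,::-1])
    i=manip.camera_info(n); print(n,i)
print(manip.camera_info("wrist")); print(manip.get_state())
E
```

```text
pics
scene {'K': array([[415.31955358,   0.        , 319.34621733],
       [  0.        , 415.31955358, 204.06751437],
       [  0.        ,   0.        ,   1.        ]]), 'D': array([-0.08945345,  0.        ,  0.        ,  0.        ,  0.        ]), 'R': array([[ 0.23447787, -0.97184514,  0.0231765 ],
       [-0.58309411, -0.15967984, -0.79655734],
       [ 0.7778312 ,  0.17326099, -0.60411857]]), 't': array([-179.96775853,  275.28245294, 1040.19352961])}
top {'K': array([[447.29366091,   0.        , 323.17545041],
       [  0.        , 447.29366091, 201.10938376],
       [  0.        ,   0.        ,   1.        ]]), 'D': array([-0.01503907,  0.        ,  0.        ,  0.        ,  0.        ]), 'R': array([[-2.30405768e-02, -9.99724999e-01, -4.36560791e-03],
       [-9.76222025e-01,  2.34399619e-02, -2.15502031e-01],
       [ 2.15545097e-01, -7.03488499e-04, -9.76493633e-01]]), 't': array([ -83.63016241,  451.47588808, 1311.86497166])}
{'K': array([[293.49758988,   0.        , 312.3829276 ],
       [  0.        , 293.49758988, 202.2581635 ],
       [  0.        ,   0.        ,   1. 
[... 443 characters left out ...]
])}
{'t': 0.1, 'joint_pos': array([-8.41403884e-01,  3.85498261e-01,  6.78682376e-03, -4.10567637e-04,
       -1.19403758e+00, -2.58585943e-01]), 'qvel': array([ 0.00158176, -0.00082369,  0.00254286,  0.00196111, -0.00033064,
        0.00162936]), 'effort': array([ 3.80266374e-05, -3.93320096e+01,  1.88929045e+01,  4.19792712e+00,
       -2.61095563e-03, -7.78481876e-06]), 'ee_pos': array([ 283.27072282, -556.53934521,  230.33291075]), 'eef_rot': array([-2.94927442e-04, -2.33161393e-01,  9.72437543e-01,  9.50095667e-04]), 'contact_force': array([ 0.47146336, -0.31900551,  0.1347415 ]), 'torque': array([ 0.02866155,  0.03397138, -0.05221349]), 'gripper_force': 0.0, 'width': 85.29523903234593}
```

View pics/top.png

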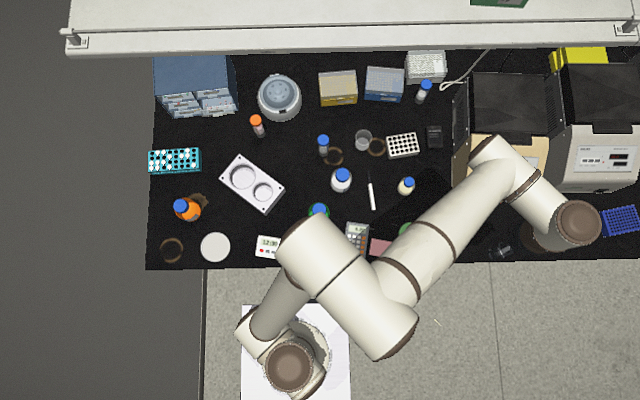

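View pics/scene.png

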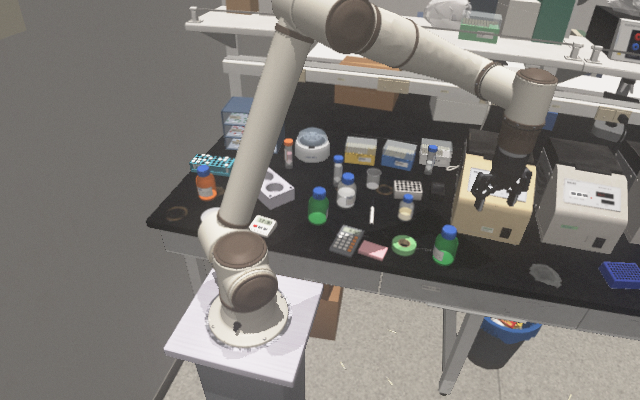

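The top view shows the block at about (252,183), with its wide bore at (243,175) and narrow bore at (262,190). The clear broad bottle is probably at (341,178). Blue-capped slim candidates are at (323,143) and (424,88). In the scene view these are at (347,188), (338,165) and (432,155).

```bash
cat > h.py <<'E'
import numpy as np,cv2
from bench import manip
from scipy.spatial.transform import Rotation as Rn
def pose(s=None):
    s=s or manip.get_state(); q=s['eef_rot']; T=np.eye(4)
    T[:3,:3]=Rn.from_quat([q[1],q[2],q[3],q[0]]).as_matrix(); T[:3,3]=s['ee_pos']; return T
def ray(name,uv,T=None):
    i=manip.camera_info(name); n=cv2.undistortPoints(np.array([[uv]],float),i['K'],i['D'])[0,0]
    d=np.array([n[0],n[1],1.])
    if name=='wrist': C=T@i['T_tool_cam']; R,c=C[:3,:3],C[:3,3]
    else: R=i['R'].T; c=-R@i['t']
    d=R@d; return c,d/np.linalg.norm(d)
def plane(r,z): c,d=r; return c+d*(z-c[2])/d[2]
def meet(rs):
    A=np.zeros((3,3));b=np.zeros(3)
    for c,d in rs: P=np.eye(3)-np.outer(d,d);A+=P;b+=P@c
    x=np.linalg.solve(A,b); return x,[float(np.linalg.norm(np.cross(x-c,d))) for c,d in rs]
def blobs(p,lo,hi,amin=20):
    m=cv2.inRange(cv2.cvtColor(p,cv2.COLOR_RGB2HSV),np.array(lo),np.array(hi))
    n,l,s,c=cv2.connectedComponentsWithStats(m); return [(c[k].round(1),s[k].tolist()) for k in range(1,n) if s[k][4]>=amin],m
E
python3 - <<'E'
from h import *
for n in("scene","top"):
    p=np.load(f"pics/{n}.npz")['p']
    for b in blobs(p,(105,140,60),(125,255,255),15)[0]: print(n,b)
t=np.load("pics/top.npz")['p'][60:240,200:460]; s=np.load("pics/scene.npz")['p'][130:250,210:470]
cv2.imwrite("pics/c.png",cv2.resize(np.vstack([t,s]),None,fx=2,fy=2,interpolation=2)[:,:,::-1])
E
```

```text
scene (array([432.8, 147. ]), [429, 146, 8, 3, 20])
scene (array([337.9, 157.7]), [334, 156, 9, 5, 37])
scene (array([202.3, 167.7]), [197, 165, 11, 6, 45])
scene (array([347.5, 175.7]), [343, 173, 11, 7, 59])
scene (array([318.9, 190.5]), [314, 187, 11, 8, 63])
scene (array([407.6, 196.9]), [404, 195, 8, 5, 32])
scene (array([449.5, 229.6]), [443, 225, 13, 10, 91])
top (array([426. ,  84.3]), [420, 79, 13, 12, 106])
top (array([379.3,  98.6]), [375, 95, 11, 7, 23])
top (array([393.9,  98.6]), [387, 96, 13, 6, 30])
top (array([322.7, 139.5]), [317, 134, 12, 12, 116])
top (array([342. , 174.1]), [336, 167, 13, 15, 152])
top (array([408.7, 181.1]), [404, 176, 10, 11, 86])
top (array([180.1, 205.4]), [173, 198, 15, 15, 167])
top (array([318.5, 207.8]), [312, 203, 14, 11, 110])
top (array([618.9, 220.5]), [599, 205, 41, 31, 766])
```

View pics/c.png

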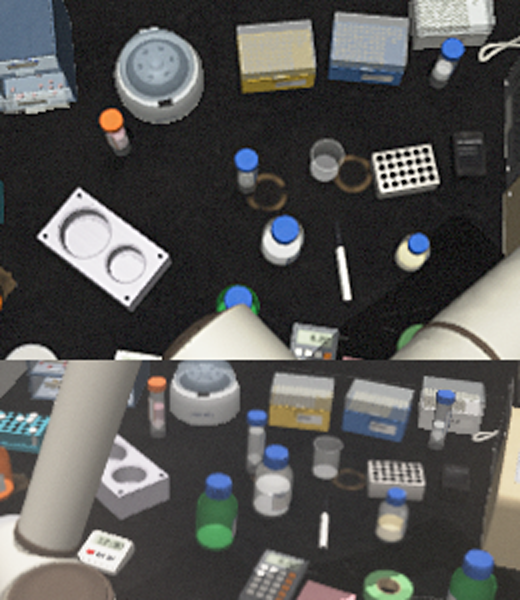

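The crop shows the broad clear bottle at top (342,174) / scene (347,176). The slim one has cream contents and is at top (409,181) / scene (408,197). The others with blue caps are tubes or green and orange bottles.

Run:
```python
from h import *
for n,s,t in(("broad",(347.5,175.7),(342,174.1)),("slim",(407.6,196.9),(408.7,181.1)),("green",(318.9,190.5),(318.5,207.8)),("tube",(337.9,157.7),(322.7,139.5))):
    print(n,*meet([ray('scene',s),ray('top',t)]))
for n,uv in(("wide",(243,176.5)),("narrow",(263.5,191.5))): print(n,plane(ray('top',uv),48))
T=pose();print(T.round(3))
```

```text
broad [ 514.75609883 -151.66877504  114.58664008] [0.470648541152395, 0.47064854115240196]
slim [ 497.76733224 -352.26621591   80.47390617] [0.19899819611499792, 0.19899819611498307]
green [416.61157755 -80.40757158 109.40784585] [0.22232892708055518, 0.2223289270805566]
tube [624.9440561  -97.63175627 110.14770067] [0.5365676178800177, 0.5365676178799749]
wide [533.31809582 151.37543486  48.        ]
narrow [484.12536554  87.76220164  48.        ]
[[-8.91000e-01 -4.53000e-01 -1.00000e-03  2.83271e+02]
 [-4.53000e-01  8.91000e-01  2.00000e-03 -5.56539e+02]
 [ 0.00000e+00  2.00000e-03 -1.00000e+00  2.30333e+02]
 [ 0.00000e+00  0.00000e+00  0.00000e+00  1.00000e+00]]
```

Run:
```python
from h import *
i=manip.camera_info('top');d=np.load("pics/top.npz")['d']
v,u=np.mgrid[0:400,0:640]
n=cv2.undistortPoints(np.stack([u.ravel(),v.ravel()],1)[:,None].astype(float),i['K'],i['D'])[:,0]
X=(np.c_[n,np.ones(len(n))]*d.ravel()[:,None]-i['t'])@i['R']
X=X[d.ravel()>0]
print('y from -600 to 250 step 50; rows x')
for x in range(300,801,50):
    r=[]
    for y in range(-600,251,50):
        k=(abs(X[:,0]-x)<25)&(abs(X[:,1]-y)<25); r.append(int(np.percentile(X[k,2],98)) if k.sum() else -1)
    print(x,r)
```

```text
y from -600 to 250 step 50; rows x
300 [589, 592, 581, 548, 612, 642, 655, 654, 18, -1, 725, 722, -1, 25, 23, 5, 19, 20]
350 [5, 567, 573, 582, 609, 620, 616, 15, 18, 18, -1, -1, 1, 28, 28, 6, 18, 20]
400 [4, -1, 570, 580, 586, 573, 5, 9, 17, 12, 120, 121, 4, 5, 44, 4, 4, 4]
450 [-1, -1, 1, 570, 570, 53, 4, 13, 5, 4, 117, 81, 5, 50, 52, 49, 4, 4]
500 [-1, -1, 172, 4, 4, 90, 3, 14, 79, 119, 75, 4, 5, 52, 51, 52, 50, 4]
550 [232, 217, 213, 4, 5, 4, 5, 12, 4, 119, 5, 4, 3, 45, 52, 49, 50, 5]
600 [230, 228, 225, 30, 36, 37, 37, 34, 44, 5, 116, 4, 4, 4, 4, 52, 48, 4]
650 [231, 231, 226, 35, 38, 39, 38, 62, 62, 3, 115, 3, 3, 4, 49, 4, 4, 4]
700 [554, 554, 553, 554, 554, 554, 554, 554, 554, 554, 554, 554, 554, 554, 554, 555, 554, 555]
750 [512, 533, 532, 512, 512, 512, 512, 512, 512, 512, 512, 512, 512, 511, 512, 512, 512, 511]
800 [512, 514, 533, 530, 512, 512, 512, 512, 511, 511, 511, 512, 512, 511, 512, 511, 511, 512]
```

```bash
python3 -m handwheel '[[-0.04,0.02,-0.02,0,0,0],[-0.08,0.04,-0.035,0,0,-0.05],[-0.12,0.065,-0.045,0,0,-0.12],[-0.16,0.09,-0.045,0,0,-0.2],[-0.2,0.115,-0.045,0,0,-0.28],[-0.24,0.14,-0.045,0,0,-0.36],[-0.28,0.17,-0.045,0,0,-0.44],[-0.31,0.2,-0.045,0,0,-0.44]]' 0 30; python3 -c "
from h import *
T=pose();print(T.round(3));print((T[:3,:3].T@(np.array([514.8,-151.7,250])-T[:3,3])).round(1))"
```

```text
t: 0.9
ee_pos: [469.9, -235.9, 275.8]
eef_rot: [-0.0, -0.441, 0.898, 0.0]
contact_force: [-0.2, 0.7, -1.2]
width: 85.1
gripper_force: 0.0
[[-6.12000e-01 -7.91000e-01 -1.00000e-03  4.69917e+02]
 [-7.91000e-01  6.12000e-01  0.00000e+00 -2.35917e+02]
 [ 0.00000e+00  1.00000e-03 -1.00000e+00  2.75772e+02]
 [ 0.00000e+00  0.00000e+00  0.00000e+00  1.00000e+00]]
[-94.1  16.   25.8]
```

```bash
python3 -m handwheel '[[-0.03,0.0,0.01,0,0,0],[-0.05,0.01,0.02,0,0,0],[-0.05,0.01,0.02,0,0,0],[-0.05,0.01,0.02,0,0,0]]'
cat > w.py <<'E'
from h import *
import sys
T=pose(); p,d=manip.snapshot("wrist"); np.savez(f"pics/{sys.argv[1]}.npz",p=p,d=d,T=T); cv2.imwrite(f"pics/{sys.argv[1]}.png",p[:,:,::-1])
for b in blobs(p,(100,120,60),(128,255,255),150)[0]: print(b)
E
python3 w.py w1; python3 -m handwheel '[[-0.03,0.006,0.005,0,0,0],[-0.044,0.006,0.005,0,0,0],[-0.044,0.006,0.005,0,0,0],[-0.044,0.006,0.005,0,0,0]]'; python3 w.py w2
```

```text
t: 1.3
ee_pos: [491.7, -192.3, 256.1]
eef_rot: [-0.001, -0.44, 0.898, 0.0]
contact_force: [-0.1, -0.1, -0.1]
width: 84.8
gripper_force: 0.0
(array([208.8,  61.6]), [192, 44, 35, 35, 924])
(array([433.7, 223.7]), [412, 203, 45, 42, 1406])
(array([ 97.8, 247.5]), [55, 208, 80, 78, 1791])
(array([316.6, 231. ]), [298, 210, 39, 42, 1266])
(array([271.4, 315.9]), [256, 301, 31, 31, 782])
t: 1.75
ee_pos: [514.1, -154.7, 251.6]
eef_rot: [0.0, -0.44, 0.898, -0.0]
contact_force: [0.0, 0.3, -0.5]
width: 85.3
gripper_force: 0.0
(array([197.7,  13.8]), [179, 0, 38, 32, 967])
(array([436. , 185.3]), [413, 164, 47, 44, 1570])
(array([311.6, 193.4]), [291, 172, 42, 43, 1355])
(array([ 85.2, 220.3]), [40, 179, 84, 81, 1922])
(array([264.7, 286.4]), [249, 270, 33, 34, 859])
```

View pics/w2.png

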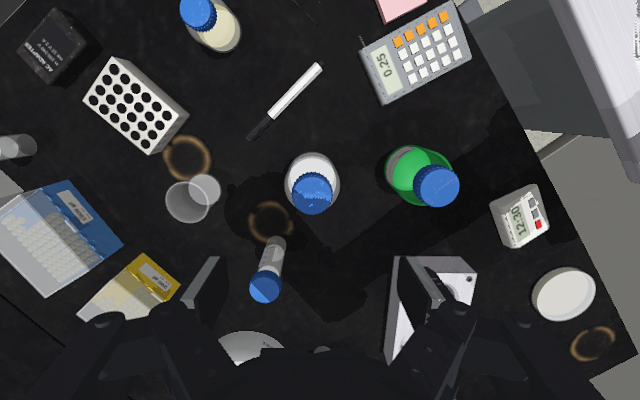

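The wrist view shows the broad clear bottle's cap at (311,193), the green bottle at (436,185) and a tube at (265,286). The slim bottle, with cream contents, is at (205,15).

Run:
```python
from h import *
f={n:np.load(f"pics/{n}.npz") for n in("w1","w2")}
T1,T2=f['w1']['T'],f['w2']['T']
print(meet([ray('wrist',(316.6,231),T1),ray('wrist',(311.6,193.4),T2)]))
x,e=meet([ray('wrist',(316.6,231),T1),ray('wrist',(311.6,193.4),T2),ray('scene',(347.5,175.7)),ray('top',(342,174.1))]);print(x,e)
print(plane(ray('wrist',(311.6,193.4),T2),112))
print('slim',meet([ray('wrist',(208.8,61.6),T1),ray('scene',(407.6,196.9)),ray('top',(408.7,181.1))]))
g=np.array([x[0],x[1],150]);print((T2[:3,:3].T@(g-T2[:3,3])).round(1))
```

```text
(array([ 516.84715639, -151.71854363,  105.98772245]), [0.06735250118182744, 0.06735250118166138])
[ 515.44599902 -152.64604017  113.12335863] [1.4885182344747865, 0.7224560253729048, 1.1532077782660517, 1.4138456433380635]
[ 515.83012621 -153.10292798  112.        ]
slim (array([ 497.01895716, -352.37009521,   81.19771287]), [0.600114717686909, 0.1278719195741208, 0.6873891387448763])
[ -2.4   0.2 101.6]
```

```bash
python3 -m handwheel '[[-0.002,0,0.04,0,0,0],[-0.002,0,0.08,0,0,0],[-0.002,0,0.115,0,0,0],[-0.002,0,0.14,0,0,0],[-0.002,0,0.155,0,0,0],[-0.002,0,0.163,0,0,0],[-0.002,0,0.163,0,0,0]]' && python3 -m handwheel '[[0,0,0,0,0,0],[0,0,0,0,0,0],[0,0,0,0,0,0],[0,0,0,0,0,0],[0,0,0,0,0,0],[0,0,0,0,0,0],[0,0,0,0,0,0],[0,0,0,0,0,0]]' 1 40
```

```text
t: 2.5
ee_pos: [514.7, -153.0, 87.7]
eef_rot: [-0.001, -0.439, 0.898, 0.0]
contact_force: [0.4, -0.5, 0.3]
width: 85.2
gripper_force: 0.0
t: 3.3
ee_pos: [516.4, -152.7, 89.8]
eef_rot: [0.001, -0.44, 0.898, -0.001]
contact_force: [-0.7, -0.7, 5.9]
width: 43.8
gripper_force: 38.6
```

Width is 43.8 against a 40 mm cap, with an upward push, so the tips are on the shoulder. I'll open, raise and regrip.

```bash
python3 -m handwheel '[[0,0,0,0,0,0],[0,0,0,0,0,0],[0,0,-0.003,0,0,0],[0,0,-0.006,0,0,0],[0,0,-0.006,0,0,0]]' 0.3 && python3 -m handwheel '[[0,0,0,0,0,0],[0,0,0,0,0,0],[0,0,0,0,0,0],[0,0,0,0,0,0],[0,0,0,0,0,0],[0,0,0,0,0,0],[0,0,0,0,0,0],[0,0,0,0,0,0]]' 1 40
```

```text
t: 3.8
ee_pos: [515.6, -152.5, 94.8]
eef_rot: [0.0, -0.44, 0.898, -0.0]
contact_force: [0.5, -0.1, 0.2]
width: 59.6
gripper_force: 0.0
t: 4.6
ee_pos: [515.7, -152.6, 94.7]
eef_rot: [0.0, -0.44, 0.898, -0.0]
contact_force: [-0.8, -0.7, 4.3]
width: 40.1
gripper_force: 38.3
```

```bash
python3 -m handwheel '[[0,0,-0.01,0,0,0],[0,0,-0.035,0,0,0],[0,0,-0.07,0,0,0],[-0.01,0.005,-0.105,0,0,0],[-0.03,0.015,-0.135,0,0,0],[-0.06,0.03,-0.15,0,0,0],[-0.095,0.05,-0.155,0,0,0],[-0.12,0.064,-0.155,0,0,0]]' && python3 -m handwheel '[[-0.008,0.004,0,0,0,0],[-0.008,0.004,0,0,0,0],[-0.008,0.004,0,0,0,0]]' && python3 w.py w3; python3 -m handwheel '[[-0.02,-0.005,0,0,0,0],[-0.04,-0.01,0,0,0,0],[-0.05,-0.01,0,0,0,0],[-0.05,-0.01,0,0,0,0],[-0.05,-0.01,0,0,0,0]]' && python3 w.py w4
```

```text
t: 5.4
ee_pos: [537.8, -16.3, 249.5]
eef_rot: [0.0, -0.44, 0.898, 0.001]
contact_force: [-0.0, 0.7, -3.2]
width: 40.2
gripper_force: 37.6
t: 5.7
ee_pos: [539.2, -10.2, 248.5]
eef_rot: [-0.001, -0.44, 0.898, 0.0]
contact_force: [-0.4, 0.7, -2.1]
width: 40.1
gripper_force: 37.5
(array([377.1,  41.6]), [352, 14, 51, 56, 2159])
(array([ 21.7, 149.7]), [0, 94, 54, 99, 2157])
(array([187.6, 174.9]), [168, 156, 40, 38, 1181])
(array([312.5, 273.2]), [271, 228, 84, 91, 5975])
(array([542.7, 344.2]), [521, 325, 44, 39, 1222])
t: 6.25
ee_pos: [577.8, 23.0, 248.9]
eef_rot: [-0.001, -0.44, 0.898, 0.0]
contact_force: [0.0, -0.5, -2.5]
width: 40.5
gripper_force: 37.5
(array([388. ,   3.4]), [371, 0, 36, 10, 241])
(array([ 20.1, 110.3]), [0, 56, 52, 100, 2119])
(array([191.7, 122.4]), [171, 102, 42, 41, 1324])
(array([312.6, 273.1]), [271, 228, 84, 91, 5974])
(array([561.2, 310. ]), [538, 291, 47, 40, 1360])
```

View pics/w4.png

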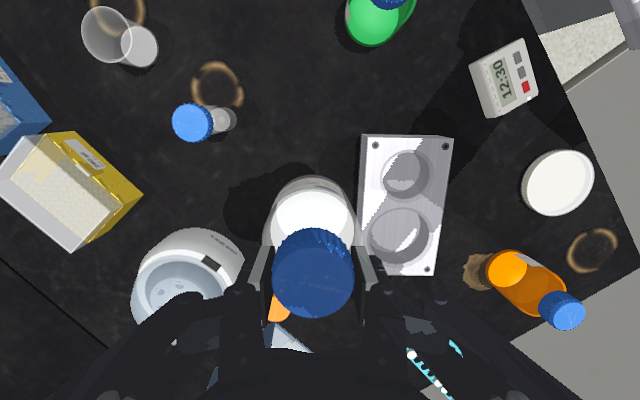

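The view shows the held bottle's cap at (313,273), upright in the fingers. The block is to the right with the narrow bore at (405,174) and the wide bore at (398,237).

```bash
cat > b.py <<'E'
from h import *
out=[]
for n,roi in(("w3",(340,160,470,345)),("w4",(350,125,470,285))):
    f=np.load(f"pics/{n}.npz"); p,T=f['p'],f['T']; x0,y0,x1,y1=roi
    g=cv2.cvtColor(p,cv2.COLOR_RGB2GRAY)[y0:y1,x0:x1]
    s=cv2.resize(g,None,fx=4,fy=4,interpolation=cv2.INTER_CUBIC); o=cv2.cvtColor(s,cv2.COLOR_GRAY2BGR)
    th,m=cv2.threshold(cv2.GaussianBlur(s,(5,5),0),0,255,cv2.THRESH_OTSU); print(n,th,np.percentile(s,[10,50,80,95]))
    e=cv2.Canny(cv2.GaussianBlur(s,(9,9),0),20,50); o[e>0]=(0,0,255)
    out.append(o)
h=max(o.shape[0] for o in out)
c=np.hstack([cv2.copyMakeBorder(o,0,h-o.shape[0],0,0,0) for o in out]); k=min(1,800/c.shape[1],600/c.shape[0])
cv2.imwrite("pics/b.png",cv2.resize(c,None,fx=k,fy=k)); print(k,[o.shape for o in out])
E
python3 b.py
```

```text
w3 108.0 [ 31.  41. 171. 245.]
w4 106.0 [ 31. 128. 180. 254.]
0.8 [(740, 520, 3), (640, 480, 3)]
```

View pics/b.png

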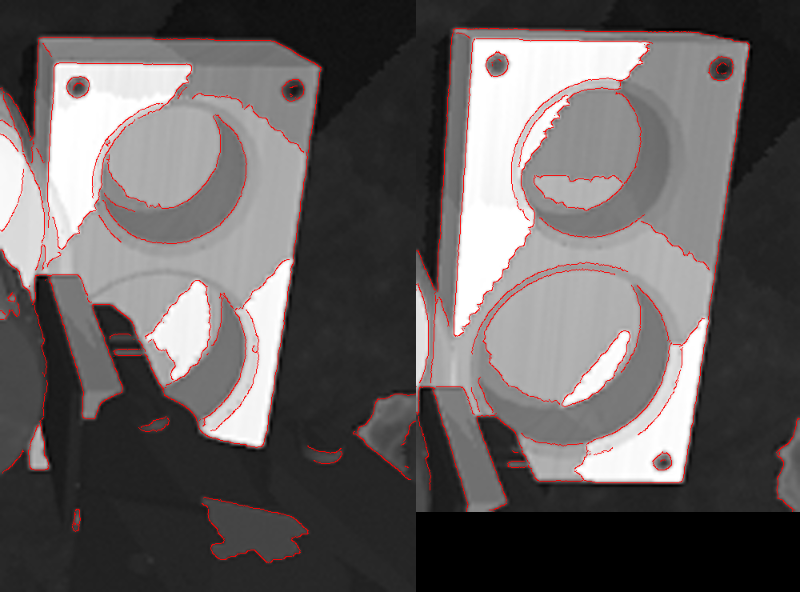

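```bash
cat > c.py <<'E'
from h import *
T3,T4=np.load("pics/w3.npz")['T'],np.load("pics/w4.npz")['T']
q3=lambda x,y:ray('wrist',(340+(x+.5)*.3125-.5,160+(y+.5)*.3125-.5),T3)
q4=lambda x,y:ray('wrist',(350+(x-416+.5)*.3125-.5,125+(y+.5)*.3125-.5),T4)
print('TL',meet([q3(77,87),q4(496,64)]));print('TR',meet([q3(292,90),q4(720,68)]))
P=[plane(q4(*a),48)[:2] for a in((496,64),(720,68),(662,461))]
print('holes',np.round(P,1),np.linalg.norm(P[0]-P[1]),np.linalg.norm(P[1]-P[2]),'centre',(P[0]+P[2])/2)
def circ(pts):
    X=np.array([plane(r,48)[:2] for r in pts]); A=np.c_[2*X,np.ones(len(X))]
    s=np.linalg.lstsq(A,(X**2).sum(1),rcond=None)[0]; c=s[:2]; r=np.sqrt(s[2]+c@c); return c.round(1),r.round(1),(np.linalg.norm(X-c,axis=1)-r).round(1)
n=circ([q4(*a) for a in((512,165),(585,79),(683,150),(605,248),(520,205))]);w=circ([q4(*a) for a in((580,262),(682,360),(577,455),(640,285))])
print(n);print(w);n3=circ([q3(*a) for a in((93,190),(150,100),(258,170),(175,256))]);print(n3)
T=pose()
a=np.arctan2(*(w[0]-n[0])[::-1]);print('line',np.degrees(a),np.linalg.norm(w[0]-n[0]))
print('tool y',np.degrees(np.arctan2(T[1,1],T[0,1])))
print('to wide',(T[:3,:3].T@(np.r_[w[0],T[2,3]]-T[:3,3])).round(1))
E
python3 c.py
```

```text
TL (array([496.55767524,  36.38384453,  50.5574934 ]), [0.07219641669078976, 0.07219641669066892])
TR (array([433.04053256,  87.4555357 ,  50.04353345]), [0.03374482104302417, 0.033744821043110884])
holes [[496.4  36.9]
 [432.5  88.2]
 [533.5 214.6]] 81.91675189984191 161.8689321126646 centre [514.95367598 125.76049382]
(array([487.3,  91.4]), np.float64(32.5), array([-0.2,  0.5, -0.5,  0.6, -0.4]))
(array([538.1, 154.7]), np.float64(42.0), array([ 1. ,  1. , -0.3, -1.7]))
(array([487.2,  90.7]), np.float64(33.0), array([-0.8,  0.7, -0.6,  0.7]))
line 51.25199357887942 81.1636002158603
tool y 142.14504576313857
to wide [-79.7 112.2   0. ]
```

```bash
python3 -m handwheel '[[-0.015,0.02,0,0,0,0],[-0.035,0.05,0,0,0,0],[-0.057,0.08,0,0,0,0],[-0.072,0.102,0,0,0,0],[-0.08,0.112,0,0,0,0],[-0.08,0.112,0.02,0,0,0],[-0.08,0.112,0.05,0,0,0],[-0.08,0.112,0.08,0,0,0]]'; python3 -m handwheel '[[0,0,0,0,0,0],[0,0,0,0,0,0]]'; python3 -c "
from h import *
T=pose();print((T[:3,:3].T@(np.array([538,154.7,104.7])-T[:3,3])).round(1))"
```

```text
t: 7.1
ee_pos: [539.2, 155.0, 169.2]
eef_rot: [0.001, -0.44, 0.898, 0.0]
contact_force: [0.3, -0.1, -3.8]
width: 40.3
gripper_force: 37.6
t: 7.3
ee_pos: [539.6, 154.9, 169.9]
eef_rot: [-0.0, -0.44, 0.898, -0.0]
contact_force: [0.1, 0.6, -1.2]
width: 40.0
gripper_force: 38.1
[ 1.1  1.2 65.2]
```

```bash
python3 -m handwheel '[[0.001,0.001,0.01,0,0,0],[0.001,0.001,0.02,0,0,0],[0.001,0.001,0.028,0,0,0],[0.001,0.001,0.036,0,0,0],[0.001,0.001,0.036,0,0,0]]'; python3 -m handwheel '[[0,0,0.007,0,0,0],[0,0,0.014,0,0,0],[0,0,0.02,0,0,0],[0,0,0.024,0,0,0],[0,0,0.026,0,0,0],[0,0,0.026,0,0,0]]'
```

```text
t: 7.8
ee_pos: [536.9, 155.0, 131.8]
eef_rot: [-0.002, -0.44, 0.898, -0.0]
contact_force: [0.0, 0.2, -2.7]
width: 40.1
gripper_force: 38.0
t: 8.4
ee_pos: [537.7, 155.3, 107.0]
eef_rot: [-0.0, -0.44, 0.898, -0.0]
contact_force: [-0.2, -0.0, -3.1]
width: 40.3
gripper_force: 38.0
```

Inside the bore with no contact. I'll ease down to the floor.

```bash
python3 -m handwheel '[[0,0,0.001,0,0,0],[0,0,0.002,0,0,0],[0,0,0.003,0,0,0],[0,0,0.003,0,0,0]]'; python3 -m handwheel '[[0,0,0.0,0,0,0],[0,0,0,0,0,0],[0,0,0,0,0,0],[0,0,0,0,0,0],[0,0,0,0,0,0],[0,0,0,0,0,0]]' 0
```

```text
t: 8.8
ee_pos: [538.1, 155.5, 105.0]
eef_rot: [0.0, -0.44, 0.898, -0.0]
contact_force: [-0.4, -0.8, 1.3]
width: 40.1
gripper_force: 38.9
t: 9.4
ee_pos: [537.8, 155.4, 104.3]
eef_rot: [0.0, -0.44, 0.898, -0.0]
contact_force: [0.2, -0.1, 0.2]
width: 85.3
gripper_force: 0.0
```

```bash
python3 -m handwheel '[[0,0,-0.03,0,0,0],[0,0,-0.07,0,0,0],[0,0,-0.11,0,0,0],[0.02,-0.01,-0.14,0,0,0],[0.055,-0.035,-0.145,0,0,0],[0.09,-0.06,-0.145,0,0,0],[0.13,-0.085,-0.145,0,0,0],[0.17,-0.11,-0.145,0,0,0]]'; python3 w.py w5; python3 -m handwheel '[[0.04,-0.025,0,0,0,0],[0.08,-0.05,0,0,0,0],[0.12,-0.075,0,0,0,0],[0.16,-0.105,0,0,0,0],[0.2,-0.135,0,0,0,0],[0.235,-0.155,0,0,0,0],[0.256,-0.168,0,0,0,0],[0.256,-0.168,0,0,0,0]]';python3 -m handwheel '[[0,0,0.01,0,0,0],[0,0,0.02,0,0,0],[0,0,0.02,0,0,0]]'; python3 w.py w6
```

```text
t: 10.2
ee_pos: [520.0, -47.8, 249.6]
eef_rot: [0.0, -0.44, 0.898, -0.0]
contact_force: [1.3, -0.4, 0.5]
width: 85.3
gripper_force: 0.0
(array([383.6,  92.2]), [359, 68, 50, 49, 1830])
(array([ 32.4, 172.6]), [0, 114, 69, 113, 2278])
(array([201.1, 213.5]), [183, 196, 38, 36, 1062])
(array([399.5, 331.7]), [387, 315, 27, 38, 663])
t: 11.05
ee_pos: [495.3, -354.4, 248.4]
eef_rot: [-0.0, -0.438, 0.899, 0.0]
contact_force: [0.2, 0.6, -0.2]
width: 85.8
gripper_force: 0.0
t: 11.35
ee_pos: [495.4, -349.8, 227.0]
eef_rot: [-0.001, -0.44, 0.898, 0.002]
contact_force: [0.6, -0.1, 0.7]
width: 85.1
gripper_force: 0.0
(array([308.3, 188.4]), [294, 173, 30, 32, 748])
(array([140.7, 305.9]), [120, 293, 40, 25, 478])
(array([ 50.9, 311.9]), [30, 295, 42, 34, 1037])
```

View pics/w6.png

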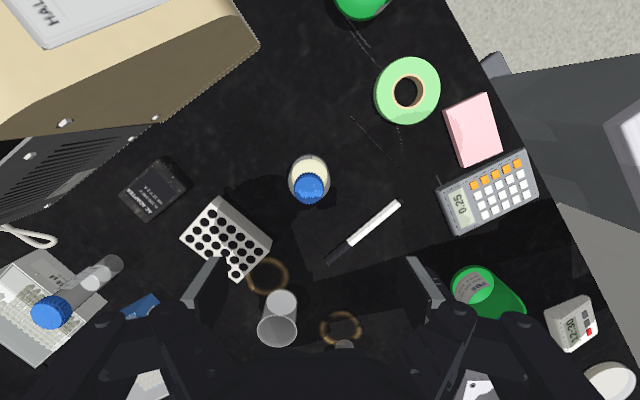

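The slim bottle's cap is at (308,188), upright, with clear space around it for the open fingers.

```bash
python3 -c "
from h import *
T=np.load('pics/w6.npz')['T'];r=ray('wrist',(308.3,188.4),T)
print(plane(r,82)); x,e=meet([r,ray('scene',(407.6,196.9)),ray('top',(408.7,181.1))]);print(x,e)
T=pose();print(T[:3,3],(T[:3,:3].T@(np.array([*plane(r,82)[:2],70])-T[:3,3])).round(1))"
```

```text
[ 496.90300663 -352.90496891   82.        ]
[ 497.46535475 -352.36166244   80.5960835 ] [0.3953396074436594, 0.1510313308970435, 0.3973457773227059]
[ 495.85178433 -350.25525595  228.03112281] [  1.4  -2.9 158. ]
```

```bash
python3 -m handwheel '[[0.001,-0.003,0.04,0,0,0],[0.001,-0.003,0.08,0,0,0],[0.001,-0.003,0.115,0,0,0],[0.001,-0.003,0.14,0,0,0],[0.001,-0.003,0.152,0,0,0],[0.001,-0.003,0.157,0,0,0],[0.001,-0.003,0.157,0,0,0]]' && python3 -m handwheel '[[0,0,0,0,0,0],[0,0,0,0,0,0],[0,0,0,0,0,0],[0,0,0,0,0,0],[0,0,0,0,0,0],[0,0,0,0,0,0],[0,0,0,0,0,0],[0,0,0,0,0,0]]' 1 35;  python3 -m handwheel '[[0,0,0,0,0,0],[0,0,0,0,0,0]]'
```

```text
t: 12.1
ee_pos: [498.6, -354.2, 72.8]
eef_rot: [0.0, -0.44, 0.898, -0.0]
contact_force: [0.2, 0.4, 0.3]
width: 85.4
gripper_force: 0.0
t: 12.9
ee_pos: [498.2, -354.3, 73.1]
eef_rot: [0.0, -0.44, 0.898, -0.0]
contact_force: [-1.0, 1.6, 5.5]
width: 28.2
gripper_force: 34.1
t: 13.1
ee_pos: [498.2, -354.3, 73.2]
eef_rot: [0.0, -0.44, 0.898, -0.0]
contact_force: [-0.9, 1.7, 5.9]
width: 28.1
gripper_force: 34.1
```

Width is 28 rather than 30. I'll regrip slightly lower and check.

```bash
python3 -m handwheel '[[0,0,0,0,0,0],[0,0,0,0,0,0],[0,0,0.0015,0,0,0],[-0.001,0,0.003,0,0,0],[-0.001,0,0.003,0,0,0]]' 0.3 && python3 w.py w7 && python3 -m handwheel '[[0,0,0,0,0,0],[0,0,0,0,0,0],[0,0,0,0,0,0],[0,0,0,0,0,0],[0,0,0,0,0,0],[0,0,0,0,0,0],[0,0,0,0,0,0],[0,0,0,0,0,0]]' 1 35; python3 w.py w8;python3 -c "
import cv2,numpy as np
a,b=[cv2.imread(f'pics/w{k}.png')[180:400,200:430] for k in(7,8)]
cv2.imwrite('pics/d.png',cv2.resize(np.hstack([a,b]),None,fx=1.7,fy=1.7))"
```

```text
t: 13.6
ee_pos: [498.3, -353.2, 68.7]
eef_rot: [-0.0, -0.44, 0.898, 0.0]
contact_force: [0.5, 0.9, -0.1]
width: 60.3
gripper_force: 0.0
(array([313.8, 269.8]), [283, 237, 63, 66, 3268])
t: 14.45
ee_pos: [498.5, -353.4, 69.5]
eef_rot: [-0.0, -0.44, 0.898, 0.0]
contact_force: [-1.7, 1.8, 3.6]
width: 29.8
gripper_force: 32.8
(array([312.4, 269.1]), [283, 236, 60, 66, 3217])
```

View pics/d.png

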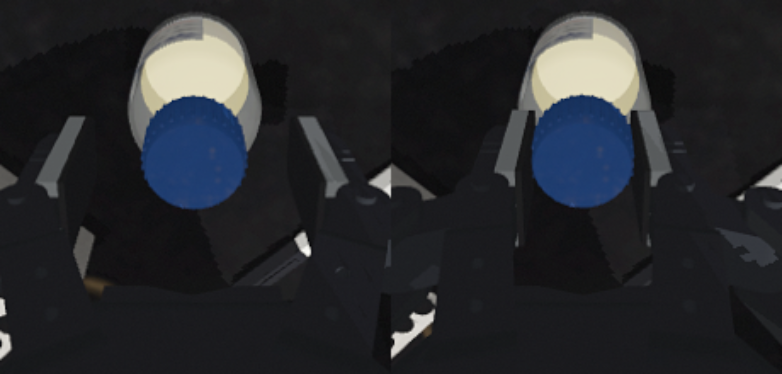

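The crop shows the cap centred between the pads before and after closing, now at width 29.8. I'll lift and carry it.

```bash
python3 -m handwheel '[[0,0,-0.01,0,0,0],[0,0,-0.035,0,0,0],[0,0,-0.07,0,0,0],[0,0,-0.105,0,0,0],[0,0,-0.14,0,0,0],[-0.01,0.01,-0.165,0,0,0],[-0.03,0.025,-0.17,0,0,0],[-0.055,0.045,-0.17,0,0,0]]' && python3 -m handwheel '[[-0.035,0.025,0,0,0,0],[-0.07,0.055,0,0,0,0],[-0.105,0.085,0,0,0,0],[-0.14,0.115,0,0,0,0],[-0.175,0.143,0,0,0,0],[-0.21,0.17,0,0,0,0],[-0.235,0.19,0,0,0,0],[-0.25,0.2,0,0,0,0]]' && python3 -m handwheel '[[0,0,0,0,0,0],[0,0,0,0,0,0],[0,0,0,0,0,0]]'; python3 -c "
from h import *
T=pose();print((T[:3,:3].T@(np.array([487.2,91,79.5])-T[:3,3])).round(1))"
```

```text
t: 15.3
ee_pos: [497.6, -282.7, 241.1]
eef_rot: [0.002, -0.439, 0.899, -0.002]
contact_force: [0.1, -0.1, -2.4]
width: 29.8
gripper_force: 32.0
t: 16.1
ee_pos: [492.0, 40.2, 239.7]
eef_rot: [0.001, -0.441, 0.898, 0.0]
contact_force: [0.6, 0.0, -1.6]
width: 29.7
gripper_force: 32.0
t: 16.4
ee_pos: [492.0, 37.0, 239.3]
eef_rot: [-0.0, -0.439, 0.898, -0.0]
contact_force: [-0.3, -0.2, -0.9]
width: 29.7
gripper_force: 32.0
[-39.7  36.9 159.8]
```

```bash
python3 -m handwheel '[[-0.02,0.018,0,0,0,0],[-0.034,0.031,0,0,0,0],[-0.039,0.036,0,0,0,0],[-0.039,0.036,0.025,0,0,0],[-0.039,0.036,0.055,0,0,0],[-0.039,0.036,0.085,0,0,0],[-0.039,0.036,0.1,0,0,0],[-0.039,0.036,0.1,0,0,0]]' && python3 -m handwheel '[[0,0,0,0,0,0],[0,0,0,0,0,0]]'; python3 -c "
from h import *
T=pose();print((T[:3,:3].T@(np.array([487.2,91,79.5])-T[:3,3])).round(1))"; python3 w.py w9
```

```text
t: 17.2
ee_pos: [486.0, 88.9, 137.1]
eef_rot: [-0.003, -0.439, 0.898, 0.0]
contact_force: [-0.6, -1.1, -1.2]
width: 29.8
gripper_force: 32.1
t: 17.4
ee_pos: [488.5, 90.6, 140.7]
eef_rot: [0.001, -0.44, 0.898, -0.0]
contact_force: [-0.0, -0.8, -0.7]
width: 29.8
gripper_force: 32.1
[ 0.7  1.4 61.2]
(array([312.4, 268.5]), [283, 236, 60, 65, 3150])
(array([312.5, 333.2]), [283, 311, 60, 43, 1916])
```

View pics/w9.png

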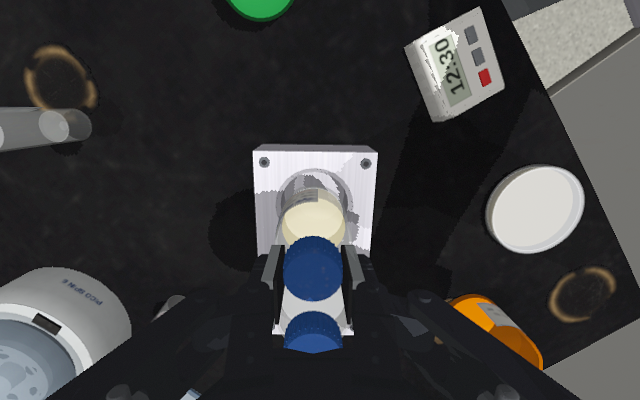

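The slim bottle (314,215) sits over the narrow bore (316,198), and the broad bottle (313,333) stands in its bore behind. It is aligned to about 1 mm, so I'll lower it.

```bash
python3 -m handwheel '[[0.001,0.001,0.008,0,0,0],[0.001,0.001,0.016,0,0,0],[0.001,0.001,0.024,0,0,0],[0.001,0.001,0.032,0,0,0],[0.001,0.001,0.032,0,0,0]]'; python3 -m handwheel '[[0,0,0.007,0,0,0],[0,0,0.014,0,0,0],[0,0,0.02,0,0,0],[0,0,0.024,0,0,0],[0,0,0.026,0,0,0],[0,0,0.026,0,0,0],[0,0,0.026,0,0,0]]'
```

```text
t: 17.95
ee_pos: [485.1, 90.1, 105.7]
eef_rot: [-0.002, -0.44, 0.898, 0.0]
contact_force: [0.2, -0.3, -1.5]
width: 29.7
gripper_force: 32.1
t: 18.65
ee_pos: [486.3, 90.5, 81.5]
eef_rot: [0.0, -0.44, 0.898, -0.0]
contact_force: [-0.2, -0.1, -1.6]
width: 29.8
gripper_force: 32.1
```

```bash
python3 -m handwheel '[[0,0,0.001,0,0,0],[0,0,0.002,0,0,0],[0,0,0.003,0,0,0],[0,0,0.003,0,0,0]]'; python3 -m handwheel '[[0,0,0,0,0,0],[0,0,0,0,0,0]]'
```

```text
t: 19.05
ee_pos: [486.9, 90.7, 79.4]
eef_rot: [0.001, -0.44, 0.898, -0.0]
contact_force: [-1.2, -0.2, 5.5]
width: 29.5
gripper_force: 34.0
t: 19.25
ee_pos: [486.8, 90.7, 79.4]
eef_rot: [0.001, -0.44, 0.898, -0.0]
contact_force: [-0.4, -1.0, 4.6]
width: 29.9
gripper_force: 34.0
```

On the floor. I'll release, retreat and look.

```bash
python3 -m handwheel '[[0,0,0,0,0,0],[0,0,0,0,0,0],[0,0,0,0,0,0],[0,0,0,0,0,0],[0,0,0,0,0,0],[0,0,0,0,0,0]]' 0; python3 -m handwheel '[[0,0,-0.03,0,0,0],[0,0,-0.07,0,0,0],[0,0,-0.11,0,0,0],[0.02,0,-0.14,0,0,0],[0.06,0,-0.16,0,0,0],[0.06,0,-0.16,0,0,0],[0.06,0,-0.16,0,0,0]]'; python3 -m handwheel '[[-0.03,0,0,0,0,0],[-0.07,0,0,0,0,0],[-0.11,0,0,0,0,0],[-0.12,0,0,0,0,0],[-0.12,0,0,0,0,0]]'; python3 w.py w10
```

```text
t: 19.85
ee_pos: [486.1, 90.4, 78.2]
eef_rot: [-0.0, -0.44, 0.898, 0.0]
contact_force: [-0.2, -1.2, -0.4]
width: 85.4
gripper_force: 0.0
t: 20.55
ee_pos: [449.1, 42.7, 239.0]
eef_rot: [0.001, -0.439, 0.898, 0.0]
contact_force: [-0.1, 0.1, -0.5]
width: 85.7
gripper_force: 0.0
t: 21.05
ee_pos: [523.3, 139.2, 236.2]
eef_rot: [-0.002, -0.441, 0.898, -0.0]
contact_force: [-0.7, 0.7, -0.7]
width: 85.1
gripper_force: 0.0
(array([46.3, 53.3]), [20, 29, 54, 49, 1973])
(array([311.3, 126.1]), [296, 110, 32, 33, 784])
(array([309.7, 219.7]), [288, 197, 44, 46, 1568])
(array([481.6, 274.7]), [458, 254, 48, 43, 1542])
```

View pics/w10.png

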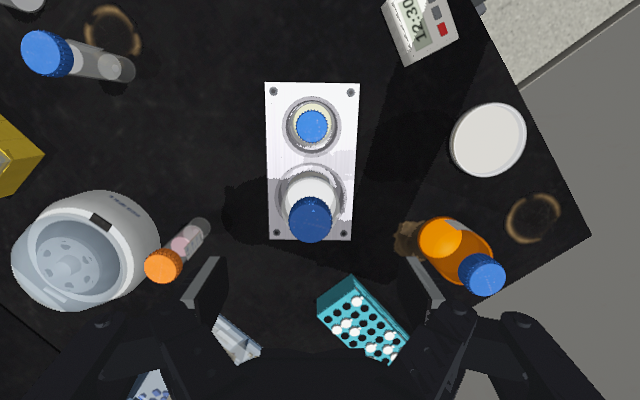

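Both bottles stand upright in their bores, with the slim cap at (311,126) and the broad cap at (310,220). I'll check with rays and hand in.

```bash
python3 -c "
from h import *
T=np.load('pics/w10.npz')['T']
print(plane(ray('wrist',(311.3,126.1),T),93),plane(ray('wrist',(309.7,219.7),T),122)); s=manip.get_state();print(s['qvel'].round(3),s['contact_force'])
print(manip.job_done())"
```

```text
[484.84153134  88.90906965  93.        ] [537.26142469 154.02952765 122.        ]
[-0.017 -0.036 -0.026  0.    -0.002  0.001] [-0.94285176 -0.2326534  -0.10559026]
the job is handed in; nothing more can be done
None
```

The slim bottle is in the narrow bore and the broad bottle in the wide bore, both released and upright, each about 1–3 mm from its bore's centre by the last wrist-camera check; the job was handed in at about 21 s of the 54 s allowed, and no verdict was returned.

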